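# Pin back the belt tensioner of a sheet feeder

## Robot

A 7-joint arm with a two-finger parallel gripper is mounted at the origin on the work surface. World frame = base frame: x ahead of the robot, y to its left, z up, the work surface at z = 0. Lengths are in m, angles in rad, forces in N, time in s.
With the tool pointing down it reaches from about 0.425 to 0.925 m from the base axis. Payload 6.8 kg.
Tool frame: the origin (TCP) lies on the front face of the gripper's body, between the roots of the fingers; the fingertips stand 73 mm ahead of it and the grasp point (between the pads) lies 54 mm ahead of it; z points along the fingers, x is the direction in which the jaws open and shut, and the axes are right-handed (so a half turn about z gives the same grasp; the last joint's range is limited). The gripper opens to 85 mm and grips with 20 to 120 N. Pads are 22 mm wide; open, the fingers measure 114 mm over their backs; the gripper's body (76 mm by 85 mm) begins 54 mm behind the grasp point. The pads swing forward as they close: fully open they stand 13 mm farther back than shut.
Start: joints at [-1.257, 0.477, 0.022, 1.555, -0.011, 1.109, -0.083], TCP at [0.276, 0.616, 0.304] pointing down, gripper open.
Joint ranges: [-2.96, 2.96], [-0.34, 2.1], [-1.41, 1.46], [0.24, 2.44], [-1.37, 4.51], [0.17, 1.92], [-2.96, 2.96]. Speed limits (rad/s): [2.39, 2.39, 3.14, 3.14, 3.14, 3.14, 3.14].

## Interface

Orientations are given as a unit quaternion [w, x, y, z].
In Python, from station import get_obs, read_camera, hand_in gives the robot as it stands. The module is installed in compiled form; this text tells all that it offers.
- The arm moves only by the shell command python3 -m creep 'ROWS' [FORCE]. ROWS is JSON, a list that holds one entry, the list of rows, each a list of 7 numbers: the turn, a rotation vector about the tool's x, y, z in rad, then the shift along the tool's x, y, z in m, then the finger opening in m, from 0 to 0.0854. A call has 1 to 20 rows; each row shifts and turns the pose as measured when the row begins, along the tool's axes as they then stand; what a row does not reach is not made up. A row lasts 1/12 s, in which the tool goes at most 41.7 mm and 7.16 degrees, less where a joint would pass 70% of its speed; a pose out of reach is approached as far as the arm can. A call is refused whole if a number of a shift passes 0.0417 or a number of a turn 0.125, either way. A call with a gripper value outside its range is refused whole. The fingers move at their own pace and stop on an object; FORCE is the grip in N (left out, the last holds). Time passes only in rows, so rows that do not move let the fingers close. It gives the time, the measured TCP pose, the force and the opening at its end, in the units of the state.
- get_obs(): the state, without advancing time (a new reading comes with each control period).
- read_camera(name): name is "side" or "top" or "wrist"; returns a dict with "color" (480x640x3 uint8, red, green, blue), "range_z" (480x640 float32, m along the optical axis (not along the pixel's ray), 0 where there is no reading), "fovy" (degrees; the focal length in pixels is half the picture's height over the tangent of half this angle, whatever the lens; pixels are square), "cx", "cy" (the principal point, pixels), "D" ([k1, k2, p1, p2, k3] as OpenCV has them; the pictures are not rectified), "rvec" (rotation vector, rad) and "tvec" (3), from world to camera coordinates, as OpenCV has them. Camera axes: x right, y down, z forward; pixel columns grow to the right and rows downward; lengths in m; the calibration is good to about 2 mm. A picture is of the moment at which its call begins.
- hand_in(): hands the job in, once; it reports no verdict.
The state is a dict: "t": time; "q": joint angles; "joint_vel": joint speeds; "joint_torque": joint torques, N m; "eef_pos": TCP position; "tool_rot": TCP orientation; "contact_force": force on the tool from outside, world axes, zero at the start; "torque": the same for the moment, N m; "gripper_width": opening from 0.0 (shut) to 1.0 (fully open).
Only numpy, scipy, OpenCV 4.12 (cv2) and the standard library are available. Lean on these libraries where they do the work, as an engineer would, in place of code of your own. Each camera call takes 0.05 s, during which the arm holds its last target.

## Task

The feeder's belt is off and its sprung tension wheel has to be locked back before a new one goes on. Take the red-headed locking pin from its wooden block, put it down into the hole in the yellow wheel, and with the pin wind the wheel anticlockwise (seen from above) against its spring until the pin finds the hidden hole in the steel disc underneath; push it fully home and let go, so that the pin holds the wheel. Feel your way with a light hand, never forcing the pin (keep well below 60 N on it), never let the wheel fly back, and leave the black-headed pin, the ink jar and the wrench alone.

Things in the scene. Friction and masses are not known exactly. Their poses are not given: they have to be found in the camera images.
- lock_pin: Red-headed steel locking pin, 90 g, upright in the block. Origin at its lower tip's centre, z up along it. Shaft 12 mm diameter (tip chamfered 2 mm over 3 mm); flange 25 mm diameter, 35 to 39 mm above the tip; red round grip 18 mm diameter, 39 to 80 mm above the tip. In the block its flange rests on the top, tip 5 mm above the bench. Home: flange on the wheel, tip 10 mm up.
- spare_pin: Black-headed pin of another machine: same shape, but its shaft is 16.5 mm thick and does not fit the wheel. Stands in the other hole of the block; it may be in either one. Leave it there.
- pin_block: Fixed wooden block 150 x 44 x 40 mm high, origin at the centre of its underside, long side along its x. Two upright 19 mm through holes 42 mm either side of its centre hold the two pins.
- bed: Fixed green bed of the tensioner, 8 mm thick. Origin on the bench, on the wheel's upright axis; z up. It reaches 100 mm to its +x, -x and -y and 160 mm to +y, where a drive pulley 56 mm across stands 130 mm from the axis, top 68 mm above the bench. On the bed lies a fixed dark steel disc, radius 92 mm, top 30 mm above the bench, with the hidden lock hole.
- wheel_hole (a point): Centre of the upper mouth of the 13.5 mm through hole in the yellow wheel; turns with it. Wheel: disc of radius 92 mm, 12 mm thick, top 45 mm above the bench, 3 mm above the steel disc. Hole 70 mm from the axis, at rest on the bed's -y side. Opposite it a black roller, 50 mm across, centre 16 mm off the axis, 76 mm above the bench; a thin stud 22 mm off the axis on the hole's side, 59 mm high.
- wheel_body (a joint): Turn of the sprung wheel, rad: 0 at rest, growing anticlockwise seen from above, stop at 1.4. Spring force at the hole 3.4 N at rest, about 6.5 N at the lock. The steel disc is solid but for one upright hole 15 mm wide, 22 mm deep, 70 mm from the axis, hidden by the wheel; each time elsewhere, it comes under the wheel's hole at a turn between 0.75 and 1.15 rad.
- ink_jar: Bystander: blue ink jar with black lid, 60 mm diameter, 75 mm high, origin at the centre of its underside.
- wrench: Bystander: wrench 170 mm long lying flat on the bench, origin near its middle.

How it is judged:
On the way, in this order (a step that is already met when the one before it is completed fails the run):
1. the locking pin is in the wheel's hole (tip at least 8 mm below the wheel's top) with the wheel still turned less than 0.5 rad (z of lock_pin in the frame of wheel_hole below -0.008 m and horizontal distance between lock_pin and wheel_hole below 0.005 m and value of joint wheel_body below 0.5 rad), for 0.1 s.
2. the wheel is wound at least 0.6 rad with the pin in its hole (z of lock_pin in the frame of wheel_hole below -0.006 m and horizontal distance between lock_pin and wheel_hole below 0.006 m and value of joint wheel_body above 0.6 rad), for 0.1 s.
At the end, for the whole second after the job is handed in: The pin stands upright (within 10 degrees) through the wheel's hole and in the disc's hidden hole, fully home (tip lower than 14 mm above the bench, 10 mm being right down), at rest, and holds the wheel wound between 0.65 and 1.25 rad (z of lock_pin in the frame of bed below 0.014 m and horizontal distance between lock_pin and wheel_hole below 0.006 m and value of joint wheel_body between 0.65 and 1.25 rad and angle between lock_pin's own z axis and vertical below 0.17 rad and linear speed of lock_pin below 0.02 m/s); the robot touches nothing.
It fails at once if the pin is pressed against the tensioner (the wheel, the steel disc or the bed) with more than 60 N (contact force between lock_pin and bed above 60 N).
It fails at once if the wheel flies back (faster than 5 rad/s) (velocity of joint wheel_body below -5 rad/s).
It fails at once if the black-headed pin is moved more than 10 mm (distance of spare_pin from where it was at the start of the episode above 0.01 m).
It fails at once if the ink jar or the wrench is moved more than 15 mm (distance of any of ink_jar, wrench from where it was at the start of the episode above 0.015 m).
It also fails if it takes over 64 s, if anything falls off the work surface, if the arm or the gripper's body presses on something with over 40 N, if the wrist force passes 120 N, or if a joint passes its speed limit or range.

## Working session

There is one attempt and no reset: what is moved stays moved. The work goes in short steps, Python scripts to look and compute and a shell command to move; the robot and the scene stay as the last step left them, time stands still between calls to the robot, and variables do not carry over. Pictures are saved under pics/ and viewed, and the job is handed in when it is done.

```bash
mkdir -p pics; cat > h.py <<'E'
import numpy as np, cv2
from station import get_obs, read_camera
from scipy.spatial.transform import Rotation as R
def K(c):
    f=240/np.tan(np.radians(c["fovy"])/2); return np.array([[f,0,c["cx"]],[0,f,c["cy"]],[0,0,1]])
def cloud(c):
    h,w=c["range_z"].shape; v,u=np.mgrid[:h,:w]
    p=np.stack([u,v],-1).reshape(-1,1,2).astype(np.float64)
    n=cv2.undistortPoints(p,K(c),np.array(c["D"],float))[:,0]
    z=c["range_z"].reshape(-1,1); P=np.hstack([n*z,z])
    Rm=cv2.Rodrigues(np.array(c["rvec"],float))[0]
    W=(P-np.array(c["tvec"]).ravel())@Rm
    W[z[:,0]==0]=np.nan
    return W.reshape(h,w,3)
def atz(c,u,v,zz):
    n=cv2.undistortPoints(np.array([[[u,v]]],float),K(c),np.array(c["D"],float))[0,0]
    Rm=cv2.Rodrigues(np.array(c["rvec"],float))[0]; o=-Rm.T@np.array(c["tvec"]).ravel()
    d=Rm.T@np.array([n[0],n[1],1]); return o+d*(zz-o[2])/d[2]
def proj(c,P):
    return cv2.projectPoints(np.array(P,float).reshape(-1,1,3),np.array(c["rvec"],float),np.array(c["tvec"],float),K(c),np.array(c["D"],float))[0][:,0]
def save(c,n): cv2.imwrite("pics/"+n,c["color"][:,:,::-1])
E
python3 - <<'E'
from h import *
for n in("top","side"):
    c=read_camera(n); save(c,n+"1.png"); print(n,-cv2.Rodrigues(np.array(c["rvec"],float))[0].T@np.array(c["tvec"]).ravel(),c["fovy"],c["D"])
o=get_obs();print(o)
E
```

```text
top [ 0.43928964 -0.02824644  0.85744884] 52.86763725319035 [-0.00251336  0.          0.          0.          0.        ]
side [ 0.58098162 -0.53178427  0.56729943] 54.889136905063616 [-0.02177102  0.          0.          0.          0.        ]
{'t': 0.1, 'q': array([-1.25706474,  0.47771658,  0.02237186,  1.55634855, -0.01151195,
        1.10934114, -0.08310739]), 'joint_vel': array([-6.64891509e-04, -1.46295772e-03, -3.80521976e-04, -3.53736978e-03,
        1.42394609e-05, -2.89672864e-04,  4.56163595e-04]), 'joint_torque': array([ 5.84346300e-03, -5.97763002e+01,  1.61450800e+00, -2.81957245e+01,
        1.28842590e-02,  4.98247478e-03, -1.40730981e-05]), 'eef_pos': array([0.27620929, 0.61543594, 0.3030257 ]), 'tool_rot': array([ 5.09281415e-04,  8.39478449e-01,  5.43392329e-01, -6.71209386e-04]), 'contact_force': array([ 0.91956235, -0.13407182,  0.75888126]), 'torque': array([ 0.00735533, -0.00400819, -0.01842771]), 'gripper_width': 1.0036912699318392}
```

View pics/top1.png

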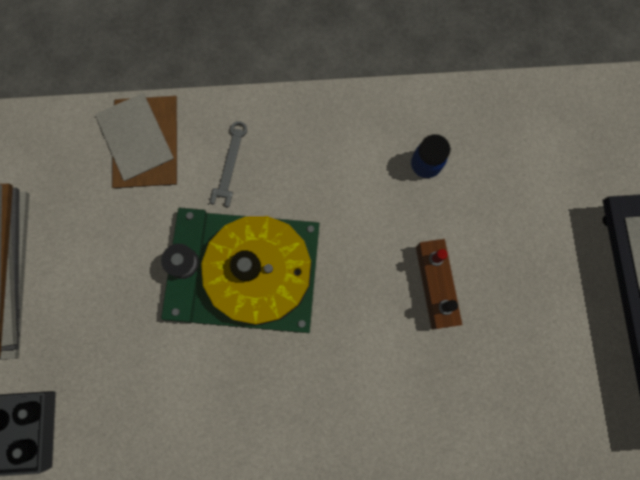

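View pics/side1.png

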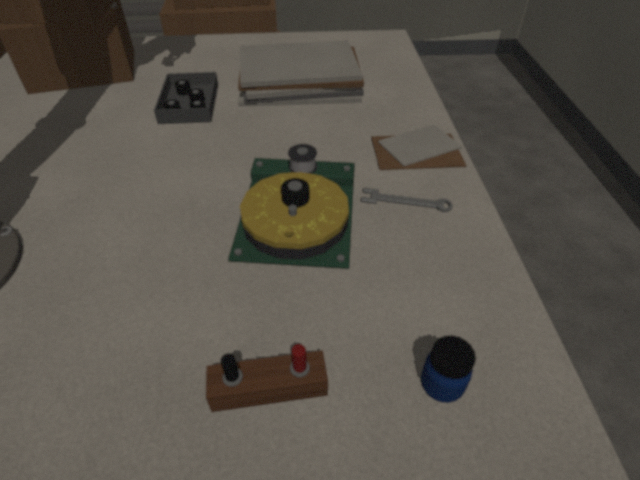

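The top view shows the red pin at (440,256), the black pin at (449,306), the wheel at about (256,270), its hole at (298,271) and the jar at (432,150). Next I'll measure them.

```bash
python3 - <<'E'
from h import *
for n in("top","side"):
    c=read_camera(n); W=cloud(c); im=c["color"].astype(int); r,g,b=im[...,0],im[...,1],im[...,2]
    hsv=cv2.cvtColor(c["color"],cv2.COLOR_RGB2HSV)
    red=((hsv[...,0]<6)|(hsv[...,0]>174))&(hsv[...,1]>190)&(r>90)
    k,l,s,ce=cv2.connectedComponentsWithStats(red.astype(np.uint8))
    for i in range(1,k):
        if s[i,4]>15:
            m=l==i; p=W[m]; t=p[:,2]>np.nanmax(p[:,2])-.006
            print(n,"red",s[i],ce[i],np.nanmedian(p,0),"max z",np.nanmax(p[:,2]),np.nanmean(p[t],0), t.sum())
    y=(hsv[...,0]>20)&(hsv[...,0]<35)&(hsv[...,1]>150)&(r>100)&(abs(W[...,2]-.045)<.006)
    p=W[y]; 
    (cxy,rad)=cv2.minEnclosingCircle(p[:,:2].astype(np.float32)); print(n,"yel",y.sum(),np.median(p,0),cxy,rad)
    blk=(W[...,2]>.066)&(W[...,2]<.09)
    k,l,s,ce=cv2.connectedComponentsWithStats(blk.astype(np.uint8))
    for i in range(1,k):
        if s[i,4]>8: p=W[l==i]; print(n,"hi",ce[i],s[i,4],p.mean(0).round(4),(p.max(0)-p.min(0)).round(3))
    if n=="top":
        print("hole",atz(c,298,271,.045),"stud",atz(c,267,268,.059),"roller",atz(c,244,265,.076), "pulley",atz(c,181,260,.068))
        print("red",atz(c,440,255,.085),"blk",atz(c,449,306,.085))
        for uv in((420,242),(443,239),(461,324),(435,328)): print(atz(c,*uv,.04))
        for uv in((320,222),(310,332)): print("bed",atz(c,*uv,.008))
        big=cv2.resize(c["color"][190:350,140:340],None,fx=4,fy=4,interpolation=3); cv2.imwrite("pics/t2.png",np.clip(big[:,:600*4:,::-1].astype(int)*1.6,0,255).astype(np.uint8)[:600])
        big=cv2.resize(c["color"][225:345,390:490],None,fx=5,fy=5,interpolation=3); cv2.imwrite("pics/t3.png",np.clip(big[:,:,::-1].astype(int)*1.6,0,255).astype(np.uint8)[:600])
E
```

```text
top red [439 249   8  10  62] [442.43548387 253.43548387] [ 0.5732749  -0.23773465  0.08419766] max z 0.08761541377955598 [ 0.57327866 -0.23782924  0.08430613] 62
top yel 7797 [0.57092621 0.06463202 0.04444467] (0.575616717338562, 0.07120935618877411) 0.09313540160655975
top hi [434.16076294 148.61171662] 734 [ 0.7594 -0.2477  0.0741] [0.054 0.052 0.012]
top hi [440.27642276 254.60162602] 123 [ 0.572  -0.2348  0.0815] [0.017 0.017 0.022]
top hi [243.97605634 264.5943662 ] 710 [0.5773 0.0871 0.0729] [0.049 0.049 0.013]
top hi [176.28440367 258.62385321] 109 [0.5953 0.2001 0.0677] [0.019 0.025 0.005]
top hi [450.78225806 305.18548387] 124 [ 0.4892 -0.242   0.0821] [0.017 0.017 0.021]
hole [ 5.65334407e-01 -1.74272256e-04  4.50000000e-02] stud [0.57148854 0.05085249 0.059     ] roller [0.57602205 0.08663974 0.076     ] pulley [0.59243037 0.19214688 0.068     ]
red [ 0.57082951 -0.23339311  0.085     ] blk [ 0.4878783  -0.23820632  0.085     ]
[ 0.60343013 -0.21346294  0.04      ]
[ 0.60620456 -0.25376103  0.04      ]
[ 0.45970615 -0.26687952  0.04      ]
[ 0.45587009 -0.22283807  0.04      ]
bed [ 0.65828065 -0.04362996  0.008     ]
bed [ 0.46323199 -0.0138614   0.008     ]
side yel 3423 [0.57416792 0.05599366 0.04544154] (0.5772033333778381, 0.07063891738653183) 0.09196386486291885
side hi [72.95792079 56.86468647] 1212 [0.0487 0.631  0.078 ] [0.259 0.247 0.024]
side hi [301.75886525 151.06382979] 141 [0.5961 0.2002 0.0674] [0.046 0.049 0.004]
side hi [294.42743539 188.49105368] 503 [0.5792 0.0825 0.0733] [0.049 0.051 0.012]
side hi [453.15145368 355.38539554] 1479 [ 0.7612 -0.2515  0.0752] [0.053 0.053 0.012]
side hi [298.26335878 353.40839695] 262 [ 0.5747 -0.2395  0.0814] [0.017 0.019 0.022]
side hi [227.98932384 363.01067616] 281 [ 0.4918 -0.2465  0.0811] [0.017 0.017 0.022]
```

View pics/t2.png

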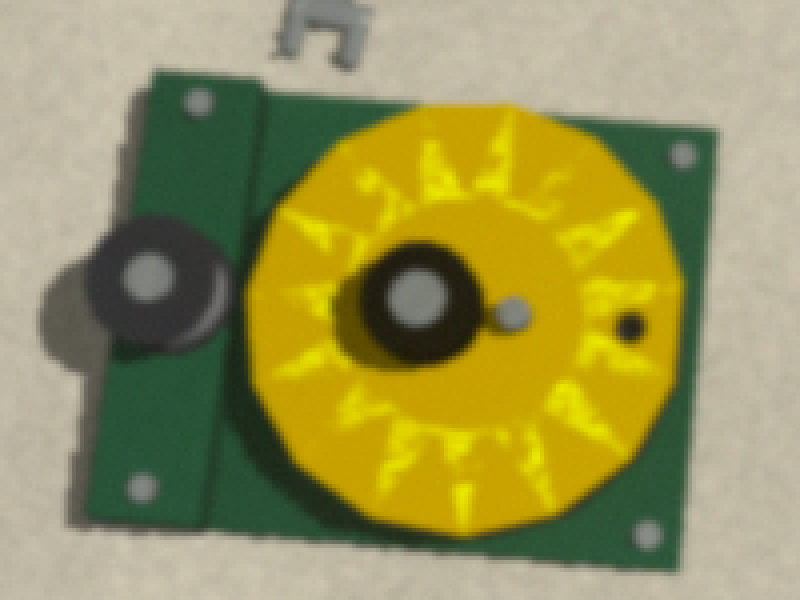

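View pics/t3.png

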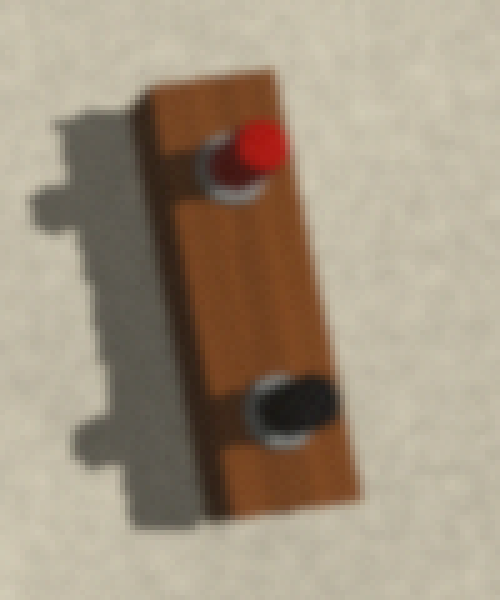

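```bash
cat >> h.py <<'E'
def to(x,y,z,yaw=None):
    o=get_obs(); q=np.array(o["tool_rot"]); Rm=R.from_quat(q[[1,2,3,0]]).as_matrix()
    d=Rm.T@(np.array([x,y,z])-o["eef_pos"])
    print("t %.2f"%o["t"],"pos",o["eef_pos"].round(4),"yaw %.4f"%np.arctan2(Rm[1,0],Rm[0,0]),"F",o["contact_force"].round(2),"M",o["torque"].round(3),"w %.3f"%o["gripper_width"])
    # full turn wanted: tool z down with yaw
    yw=np.arctan2(Rm[1,0],Rm[0,0]) if yaw is None else yaw
    T=np.array([[np.cos(yw),np.sin(yw),0],[np.sin(yw),-np.cos(yw),0],[0,0,-1]]).T
    T=np.column_stack([[np.cos(yw),np.sin(yw),0],[np.sin(yw),-np.cos(yw),0],[0,0,-1]])
    print("shift(tool)",d.round(4),"turn",R.from_matrix(Rm.T@T).as_rotvec().round(4))
E
python3 -m creep '[[[0,0,0,-0.024,0.0312,0,0.0854],[0,0,0,-0.024,0.0312,0,0.0854],[0,0,0,-0.024,0.0312,0,0.0854],[0,0,0,-0.024,0.0312,0,0.0854],[0,0,0,-0.024,0.0312,0,0.0854],[0,0,0,-0.024,0.0312,0,0.0854],[0,0,0,-0.024,0.0312,0,0.0854],[0,0,0,-0.024,0.0312,0,0.0854],[0,0,0,-0.024,0.0312,0,0.0854],[0,0,0,-0.024,0.0312,0,0.0854],[0,0,0,-0.024,0.0312,0,0.0854],[0,0,0,-0.024,0.0312,0,0.0854]]]'
python3 - <<'E'
from h import *
to(.573,-.236,.22,-.155)
E
```

```text
t: 1.2
eef_pos: [0.5027, 0.1925, 0.2991]
tool_rot: [-0.003, 0.834, 0.552, -0.001]
contact_force: [0.6, 0.4, 0.1]
gripper_width: 0.999
t 1.20 pos [0.5027 0.1925 0.2991] yaw 1.1699 F [0.6  0.39 0.15] M [-0.004 -0.034  0.035] w 0.999
shift(tool) [-0.3672  0.2324  0.0773] turn [-0.0059  0.0034  1.3249]
```

```bash
python3 -m creep '[[[0,0,0.125,0,0,0,0.0854],[0,0,0.125,0,0,0,0.0854],[0,0,0.125,0,0,0,0.0854],[0,0,0.125,0,0,0,0.0854],[0,0,0.125,0,0,0,0.0854],[0,0,0.125,0,0,0,0.0854],[0,0,0.125,0,0,0,0.0854],[0,0,0.125,0,0,0,0.0854],[0,0,0.125,0,0,0,0.0854],[0,0,0.125,0,0,0,0.0854],[0,0,0.075,0,0,0,0.0854]]]'
python3 - <<'E'
from h import *
to(.573,-.236,.22,-.155)
c=read_camera("wrist"); save(c,"w1.png"); print(proj(c,[[.5654,0,.045],[.5765,.071,.045]]),-cv2.Rodrigues(np.array(c["rvec"],float))[0].T@np.array(c["tvec"]).ravel())
E
```

```text
t: 2.12
eef_pos: [0.5078, 0.1761, 0.2988]
tool_rot: [0.001, 0.996, -0.084, -0.002]
contact_force: [0.5, 0.5, -0.7]
gripper_width: 1.002
t 2.12 pos [0.5078 0.1761 0.2988] yaw -0.1675 F [ 0.47  0.5  -0.74] M [ 0.029 -0.003 -0.057] w 1.002
shift(tool) [0.1333 0.3953 0.0791] turn [ 0.0019  0.0042 -0.0125]
[[410.09952359 379.49590801]
 [413.85290875 313.28797226]] [0.51813038 0.24281585 0.36923111]
```

View pics/w1.png

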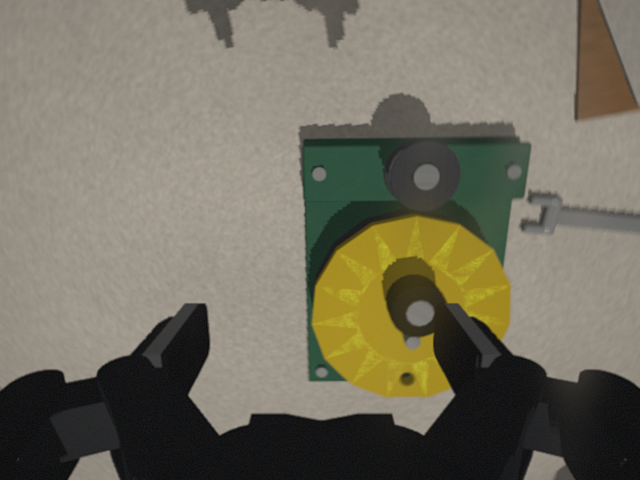

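The wrist view shows the wheel hole at (407,379); my estimate projects to (410,379), so they agree to about 2 mm. Next I move over the red pin.

```bash
python3 -m creep '[[[0,0,0,0.013,0.039,0,0.0854],[0,0,0,0.013,0.039,0,0.0854],[0,0,0,0.013,0.039,0,0.0854],[0,0,0,0.013,0.039,0,0.0854],[0,0,0,0.013,0.039,0.005,0.0854],[0,0,0,0.013,0.039,0.005,0.0854],[0,0,0,0.013,0.039,0.01,0.0854],[0,0,0,0.013,0.039,0.01,0.0854],[0,0,0,0.013,0.035,0.01,0.0854],[0,0,0,0.01,0.02,0.01,0.0854],[0,0,0,0,0,0,0.07]]]'
python3 - <<'E'
from h import *
c=read_camera("top"); print(atz(c,442.4,254,.085))
to(.573,-.2375,.124,-.155)
c=read_camera("wrist"); save(c,"w2.png"); print(proj(c,[[.573,-.2375,.085],[.573,-.2375,.044],[.49,-.244,.085]]))
E
```

```text
t: 3.08
eef_pos: [0.5785, -0.2106, 0.248]
tool_rot: [0.0, 0.998, -0.065, 0.0]
contact_force: [-0.4, -0.0, -0.2]
gripper_width: 0.882
[ 0.57222867 -0.23747474  0.085     ]
t 3.13 pos [ 0.5784 -0.2092  0.2486] yaw -0.1305 F [ 1.37 -0.22  0.2 ] M [-0.046 -0.007 -0.027] w 0.828
shift(tool) [-0.0016  0.0288  0.1246] turn [-0.0004 -0.      0.0245]
[[320.32282343 287.89959475]
 [320.38025191 267.57286912]
 [200.2408438  311.78885482]]
```

View pics/w2.png

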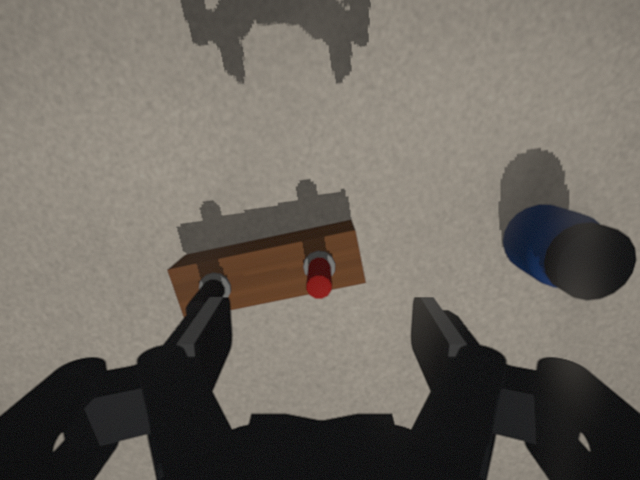

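The red cap is at (318,287), as predicted. Now I align and descend.

```bash
python3 -m creep '[[[0,0,0.025,-0.001,0.015,0,0.06],[0,0,0,-0.001,0.014,0,0.06],[0,0,0,0,0,0.03,0.06],[0,0,0,0,0,0.02,0.06]]]'
python3 - <<'E'
from h import *
to(.5725,-.2375,.124,-.155)
E
```

```text
t: 3.52
eef_pos: [0.5762, -0.2326, 0.2037]
tool_rot: [-0.002, 0.997, -0.072, 0.005]
contact_force: [0.2, 0.3, -0.5]
gripper_width: 0.705
t 3.52 pos [ 0.5762 -0.2326  0.2037] yaw -0.1437 F [ 0.23  0.29 -0.46] M [ 0.087  0.046 -0.034] w 0.705
shift(tool) [-0.0038  0.0057  0.0796] turn [-0.0047 -0.0105  0.0113]
```

```bash
python3 -m creep '[[[-0.005,-0.01,0.011,-0.003,0.006,0,0.06],[0,0,0,0,0,0.03,0.06],[0,0,0,0,0,0.025,0.06],[0,0,0,0,0,0.012,0.06],[0,0,0,0,0,0,0.06]]]'
python3 - <<'E'
from h import *
to(.5725,-.2375,.124,-.155)
E
```

```text
t: 3.93
eef_pos: [0.5719, -0.2377, 0.1371]
tool_rot: [-0.0, 0.997, -0.075, -0.0]
contact_force: [0.1, 0.0, -0.1]
gripper_width: 0.706
t 3.93 pos [ 0.5719 -0.2377  0.1371] yaw -0.1501 F [ 0.13  0.01 -0.1 ] M [ 0.028 -0.004 -0.019] w 0.706
shift(tool) [ 0.0006 -0.0003  0.0131] turn [-0.0002  0.0001  0.0049]
```

```bash
python3 -m creep '[[[0,0,0.005,0,0,0.013,0.06],[0,0,0,0,0,0,0.03],[0,0,0,0,0,0,0.01],[0,0,0,0,0,0,0.01],[0,0,0,0,0,0,0.01],[0,0,0,0,0,0,0.01]]]' 70
python3 - <<'E'
from h import *
to(.5725,-.2375,.124,-.155)
c=read_camera("side"); save(c,"s2.png")
c=read_camera("wrist"); save(c,"w3.png")
E
```

```text
t: 4.43
eef_pos: [0.5744, -0.2385, 0.1286]
tool_rot: [0.0, 0.997, -0.077, 0.003]
contact_force: [0.0, 0.1, -0.7]
gripper_width: 0.187
t 4.43 pos [ 0.5744 -0.2385  0.1286] yaw -0.1543 F [ 0.03  0.11 -0.7 ] M [-0.024 -0.056 -0.015] w 0.187
shift(tool) [-0.0021 -0.0007  0.0046] turn [ 0.0004 -0.0061  0.0007]
```

View pics/s2.png

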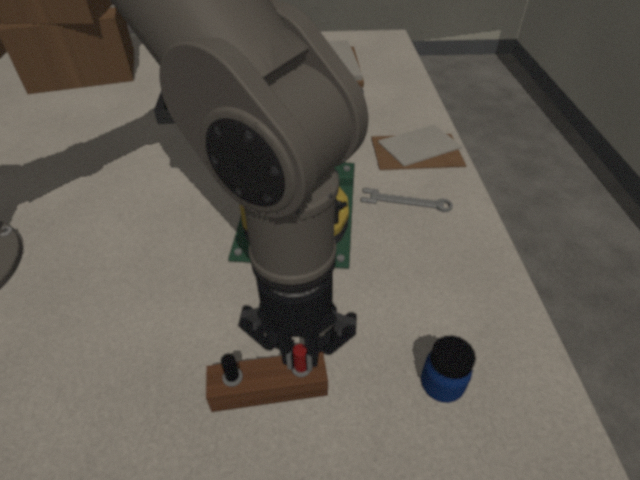

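View pics/w3.png

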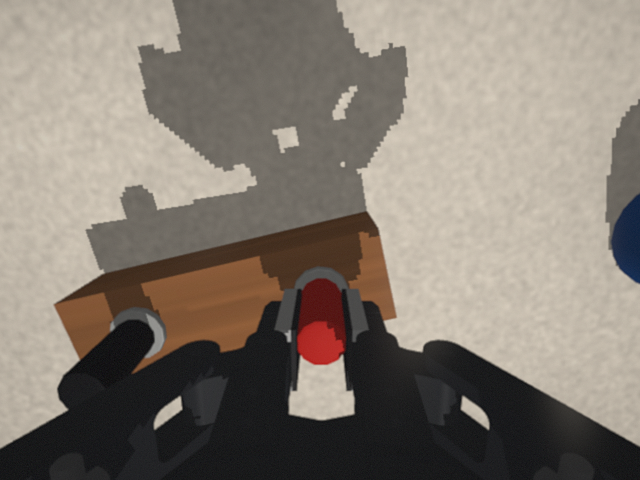

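The pin is between the pads, with the cap at (321,342). I'll measure its offset in the tool frame.

```bash
cat >> h.py <<'E'
def pin(c,umin=280,umax=365,vmin=250,vmax=380):
    o=get_obs(); q=np.array(o["tool_rot"]); Rm=R.from_quat(q[[1,2,3,0]]).as_matrix()
    W=cloud(c); hsv=cv2.cvtColor(c["color"],cv2.COLOR_RGB2HSV)
    red=((hsv[...,0]<6)|(hsv[...,0]>174))&(hsv[...,1]>170)
    red[:vmin]=0;red[vmax:]=0;red[:,:umin]=0;red[:,umax:]=0
    p=(W[red]-o["eef_pos"])@Rm   # tool frame
    p=p[np.isfinite(p).all(1)]
    zt=np.percentile(p[:,2],3); t=p[:,2]<zt+.003
    print("pin tool frame: n",len(p),"cap z",zt.round(4),"cap centre",p[t].mean(0).round(4),"ext",(p[t].max(0)-p[t].min(0)).round(4), "tip z",(zt+.08).round(4))
    for a in np.arange(zt+.004,zt+.04,.008):
        s=p[(p[:,2]>a)&(p[:,2]<a+.008)]
        if len(s)>5: print("  z%.3f x mean %.4f y min %.4f n%d"%(a,s[:,0].mean(),s[:,1].min(),len(s)))
E
python3 - <<'E'
from h import *
c=read_camera("wrist"); pin(c); to(.573,-.2375,.25)
E
```

```text
pin tool frame: n 3380 cap z 0.0411 cap centre [-0.001  -0.0021  0.0421] ext [0.0161 0.0177 0.0061] tip z 0.1211
  z0.045 x mean -0.0010 y min -0.0103 n434
  z0.053 x mean -0.0009 y min -0.0102 n374
  z0.061 x mean -0.0010 y min -0.0101 n316
  z0.069 x mean -0.0011 y min -0.0102 n273
  z0.077 x mean -0.0012 y min -0.0099 n77
t 4.58 pos [ 0.5742 -0.2384  0.1282] yaw -0.1543 F [ 0.2  -0.41 -0.39] M [ 0.042  0.066 -0.007] w 0.184
shift(tool) [-0.0007 -0.0007 -0.1218] turn [ 0.0003 -0.0055 -0.    ]
```

```bash
python3 -m creep '[[[0,-0.005,0,0,0,-0.02,0.01],[0,0,0,0,0,-0.035,0.01],[0,0,0,0,0,-0.035,0.01],[0,0,0,0,-0.03,-0.01,0.01],[0,0,0,0,-0.038,0,0.01],[0,0,0,0,-0.038,0,0.01],[0,0,0,0,-0.038,0,0.01],[0,0,0,0,-0.038,0,0.01],[0,0,0,0,-0.025,0,0.01],[0,0,0,0,0,0,0.01]]]'
python3 - <<'E'
from h import *
to(.566,-.001,.21,-.155)
c=read_camera("wrist"); save(c,"w4.png"); pin(c)
print(proj(c,[[.5654,0,.045]]))
E
```

```text
t: 5.42
eef_pos: [0.6068, -0.0293, 0.2337]
tool_rot: [0.0, 0.997, -0.082, 0.001]
contact_force: [-0.1, 0.3, -0.7]
gripper_width: 0.19
t 5.42 pos [ 0.6068 -0.0293  0.2337] yaw -0.1642 F [-0.08  0.25 -0.67] M [ 0.048 -0.044 -0.01 ] w 0.190
shift(tool) [-0.0449 -0.0213  0.0236] turn [ 0.0001 -0.0016 -0.0092]
pin tool frame: n 3374 cap z 0.0414 cap centre [-0.0011 -0.0044  0.0424] ext [0.0161 0.0174 0.0059] tip z 0.1214
  z0.045 x mean -0.0011 y min -0.0126 n441
  z0.053 x mean -0.0013 y min -0.0124 n367
  z0.061 x mean -0.0012 y min -0.0125 n310
  z0.069 x mean -0.0012 y min -0.0125 n272
  z0.077 x mean -0.0015 y min -0.0122 n79
[[256.40810651 205.6521222 ]]
```

View pics/w4.png

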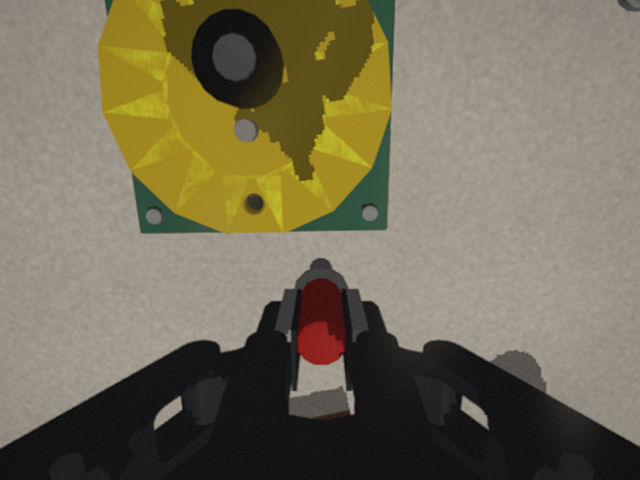

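```bash
python3 -m creep '[[[0,0,0,0,0,0,0.01],[0,0,0,0,0,0,0.01]]]' >/dev/null
cat >> h.py <<'E'
def fix(uv,zz=.045,name=None,vmin=250,vmax=380,offs=(0,0)):
    """shift in tool axes bringing pin onto wheel point at pixel uv, from one wrist picture"""
    o=get_obs(); c=read_camera("wrist")
    if name: save(c,name)
    q=np.array(o["tool_rot"]); Rm=R.from_quat(q[[1,2,3,0]]).as_matrix()
    W=cloud(c); hsv=cv2.cvtColor(c["color"],cv2.COLOR_RGB2HSV)
    red=((hsv[...,0]<6)|(hsv[...,0]>174))&(hsv[...,1]>170)
    red[:vmin]=0;red[vmax:]=0;red[:,:280]=0;red[:,365:]=0
    p=(W[red]-o["eef_pos"])@Rm; p=p[np.isfinite(p).all(1)]
    zt=np.percentile(p[:,2],3); t=p[:,2]<zt+.003; cap=(p[t].max(0)+p[t].min(0))/2
    print("t %.2f"%o["t"],"pos",o["eef_pos"].round(4),"F",o["contact_force"].round(2),"pin cap tool",cap.round(4),"tip world z %.4f"%(o["eef_pos"][2]-zt-.08))
    h=atz(c,*uv,zz); print("hole world",h.round(4),"hole-pin in tool",((h-o["eef_pos"])@Rm-cap).round(4), "pin world",(o["eef_pos"]+Rm@cap).round(4))
    return c
def hole(c,u,v,r=14):
    g=cv2.cvtColor(c["color"],cv2.COLOR_RGB2GRAY)[v-r:v+r,u-r:u+r]
    k,l,s,ce=cv2.connectedComponentsWithStats((g<np.median(g)*.62).astype(np.uint8))
    for i in range(1,k):
        if s[i,4]>10: print("dark",s[i]+np.array([u-r,v-r,0,0,0]),(ce[i]+[u-r,v-r]).round(1))
E
python3 - <<'E'
from h import *
c=read_camera("wrist"); hole(c,255,203)
fix((254.5,203),name="w5.png")
b=c["color"][180:230,220:290]; cv2.imwrite("pics/w5b.png",cv2.resize(b[:,:,::-1],None,fx=8,fy=8))
E
```

```text
dark [246 189  18  18 243] [254.4 197.3]
t 5.68 pos [ 0.6058 -0.0336  0.2338] F [ 0.25 -0.61 -1.15] pin cap tool [-0.0011 -0.0016  0.0412] tip world z 0.1125
hole world [ 0.5634 -0.0027  0.045 ] hole-pin in tool [-0.0461 -0.0225  0.1475] pin world [ 0.605  -0.0321  0.1926]
```

View pics/w5b.png

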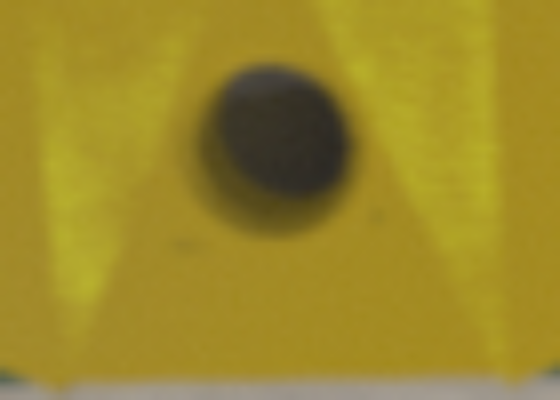

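```bash
python3 -m creep '[[[0,0,0,-0.023,-0.006,0,0.01],[0,0,0,-0.023,-0.006,0.01,0.01],[0,0,0,0,0,0.03,0.01],[0,0,0,0,0,0.012,0.01],[0,0,0,0,0,0,0.01],[0,0,0,0,0,0,0.01]]]'
python3 - <<'E'
from h import *
c=fix((320,240),name="w6.png"); print(proj(c,[[.5635,0.0005,.045]]))
to(.5,0,.2,-.155)
E
```

```text
t: 6.23
eef_pos: [0.5617, -0.024, 0.1822]
tool_rot: [0.003, 0.996, -0.091, 0.003]
contact_force: [-0.3, 1.0, -1.3]
gripper_width: 0.189
t 6.23 pos [ 0.5617 -0.024   0.1822] F [-0.34  1.   -1.33] pin cap tool [-0.0011 -0.0015  0.0416] tip world z 0.0609
hole world [ 0.5628 -0.0134  0.045 ] hole-pin in tool [-0.0006 -0.0098  0.0956] pin world [ 0.5612 -0.0226  0.1406]
[[316.65392359 216.2853581 ]]
t 6.28 pos [ 0.5619 -0.0241  0.1824] yaw -0.1831 F [ 0.08 -1.12 -1.72] M [-0.01   0.053  0.019] w 0.192
shift(tool) [-0.0651 -0.0124 -0.0181] turn [ 0.0056 -0.0063 -0.0282]
```

View pics/w6.png

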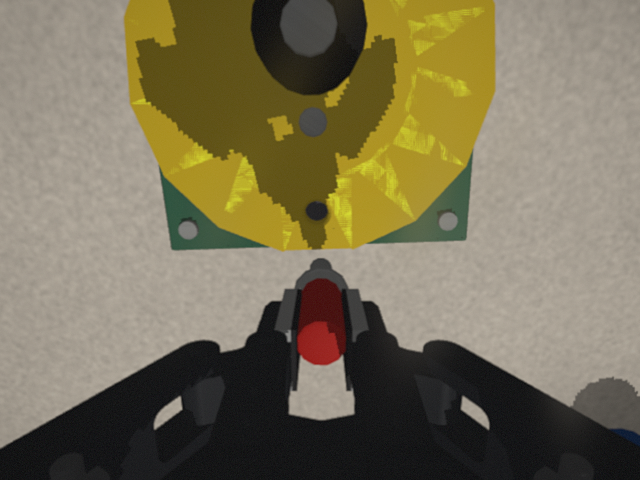

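```bash
python3 -m creep '[[[0.006,-0.006,-0.028,0,0,0,0.01],[0,0,0,0,0,0,0.01]]]' >/dev/null
python3 - <<'E'
from h import *
c=fix((316.5,210.5),name="w7.png")
b=c["color"][185:245,280:360]; cv2.imwrite("pics/w7b.png",cv2.resize(b[:,:,::-1],None,fx=8,fy=8))
to(.5,0,.2,-.155)
E
```

```text
t 6.45 pos [ 0.5635 -0.0255  0.1841] F [-0.78  0.1  -0.57] pin cap tool [-0.0011 -0.0017  0.041 ] tip world z 0.0628
hole world [0.5647 0.0028 0.045 ] hole-pin in tool [-0.0026 -0.0264  0.0981] pin world [ 0.5628 -0.0237  0.1431]
t 6.50 pos [ 0.5637 -0.0255  0.1843] yaw -0.1575 F [-0.45 -0.08 -0.33] M [ 0.035 -0.041  0.033] w 0.189
shift(tool) [-0.0669 -0.0152 -0.0159] turn [-0.0004 -0.0034 -0.0025]
```

View pics/w7b.png

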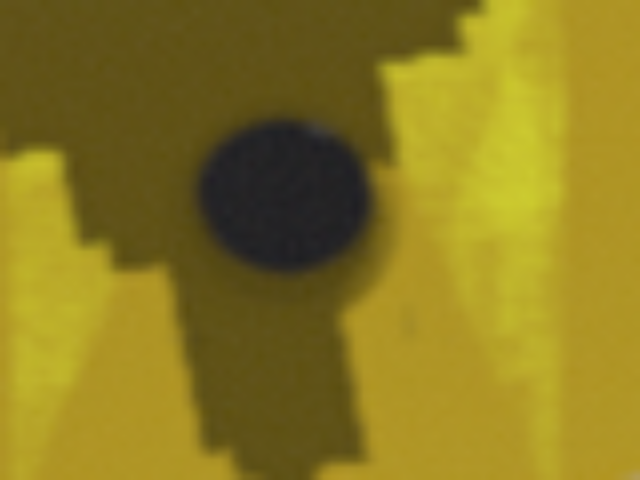

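```bash
python3 -m creep '[[[0,0,0,-0.0015,-0.014,0,0.01],[0,0,0,-0.001,-0.012,0,0.01],[0,0,0,0,0,0.006,0.01],[0,0,0,0,0,0.004,0.01],[0,0,0,0,0,0,0.01]]]'
python3 - <<'E'
from h import *
c=fix((317,211)); pin_=0
print(proj(c,[[.565,.002,.045]]))
to(.5648,.0005,.164,-.155)
c=read_camera("side"); cv2.imwrite("pics/s3.png",cv2.resize(c["color"][140:300,200:400,::-1],None,fx=4,fy=4)[:600])
E
```

```text
t: 6.92
eef_pos: [0.5682, 0.0007, 0.1764]
tool_rot: [-0.0, 0.997, -0.081, 0.005]
contact_force: [-0.8, -0.4, -1.4]
gripper_width: 0.189
t 6.92 pos [0.5682 0.0007 0.1764] F [-0.81 -0.45 -1.44] pin cap tool [-0.0011 -0.0016  0.0413] tip world z 0.0551
hole world [0.5709 0.03   0.045 ] hole-pin in tool [-0.0022 -0.0277  0.0901] pin world [0.5678 0.0024 0.1351]
[[314.77211526 261.02641719]]
t 6.97 pos [5.682e-01 4.000e-04 1.766e-01] yaw -0.1617 F [ 0.11  0.94 -1.33] M [-0.031  0.038  0.049] w 0.188
shift(tool) [-0.0035  0.0004  0.0125] turn [-0.0008 -0.0097 -0.0067]
```

View pics/s3.png

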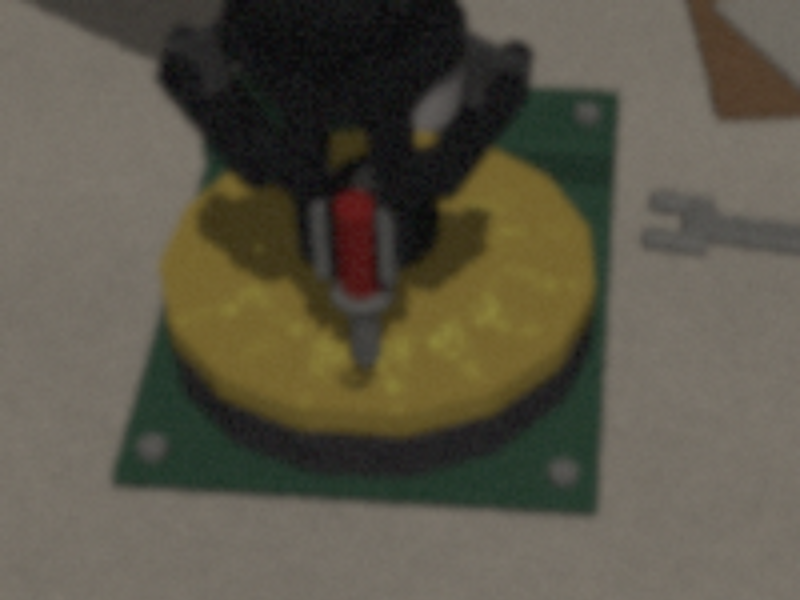

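Side view: the tip at (365,372) in the zoom is about 3 mm to the +x side of the hole at (355,378). That matches the wrist-camera figure, so I'll correct it.

```bash
python3 -m creep '[[[0,-0.009,-0.006,-0.003,0,0,0.01],[0,0,0,0,0,0,0.01]]]' >/dev/null
python3 - <<'E'
from h import *
to(.5648,.0005,.164,-.155)
c=fix((317,211))
c=read_camera("side"); cv2.imwrite("pics/s4.png",cv2.resize(c["color"][190:250,250:330,::-1],None,fx=8,fy=8)[:600])
E
```

```text
t 7.18 pos [ 5.648e-01 -4.000e-04  1.767e-01] yaw -0.1568 F [-0.27 -0.14 -1.72] M [-0.009  0.041 -0.04 ] w 0.186
shift(tool) [-0.0001 -0.0009  0.0127] turn [-0.0001  0.0003 -0.0018]
t 7.18 pos [ 5.648e-01 -4.000e-04  1.767e-01] F [-0.27 -0.14 -1.72] pin cap tool [-0.001  -0.0015  0.0411] tip world z 0.0553
hole world [0.5661 0.029  0.045 ] hole-pin in tool [-0.0022 -0.0277  0.0906] pin world [0.564  0.0012 0.1356]
```

View pics/s4.png

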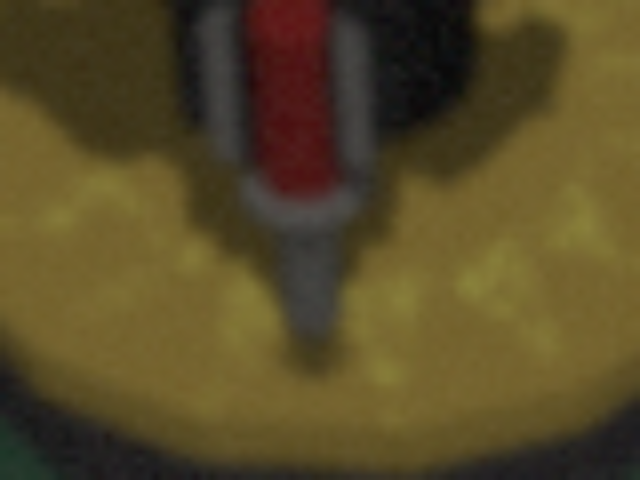

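```bash
python3 -m creep '[[[0,0,0,0.0003,-0.0005,0.006,0.01],[0,0,0,0,0,0.003,0.01],[0,0,0,0,0,0,0.01]]]'; python3 -m creep '[[[0,0,0,0,0,0.002,0.01],[0,0,0,0,0,0.002,0.01]]]'
python3 - <<'E'
from h import *
to(.5648,.0005,.158,-.155)
E
```

```text
t: 7.53
eef_pos: [0.5659, -0.0003, 0.1674]
tool_rot: [-0.0, 0.997, -0.079, 0.001]
contact_force: [-0.2, -0.5, -0.6]
gripper_width: 0.186
t: 7.7
eef_pos: [0.5657, 0.0001, 0.1632]
tool_rot: [-0.001, 0.997, -0.079, 0.001]
contact_force: [-1.2, 1.5, -0.1]
gripper_width: 0.186
t 7.70 pos [5.657e-01 1.000e-04 1.632e-01] yaw -0.1579 F [-1.19  1.53 -0.08] M [0.549 0.429 0.026] w 0.186
shift(tool) [-0.001  -0.0002  0.0052] turn [-0.0013 -0.001  -0.0029]
```

```bash
python3 -m creep '[[[0,0,0,-0.0005,-0.0005,0.001,0.01],[0,0,0,0,0,0.002,0.01],[0,0,0,0,0,0,0.01]]]'
python3 - <<'E'
from h import *
to(.5648,.0005,.158,-.155)
E
```

```text
t: 7.95
eef_pos: [0.5651, 0.0008, 0.1592]
tool_rot: [-0.0, 0.997, -0.079, 0.0]
contact_force: [-0.9, -0.9, -0.7]
gripper_width: 0.188
t 7.95 pos [0.5651 0.0008 0.1592] yaw -0.1576 F [-0.85 -0.94 -0.73] M [-0.03   0.039  0.037] w 0.188
shift(tool) [-0.0002  0.0003  0.0012] turn [-0.0009 -0.0006 -0.0026]
```

```bash
python3 -m creep '[[[0,0,-0.002,0,0,0.002,0.01],[0,0,0,0,0,0.002,0.01],[0,0,0,0,0,0,0.01]]]'
python3 - <<'E'
from h import *
o=get_obs();to(.5648,.0005,.1545,-.155); pin(read_camera("wrist"))
c=read_camera("side"); cv2.imwrite("pics/s5.png",cv2.resize(c["color"][170:260,240:360,::-1],None,fx=6,fy=6)[:600])
E
```

```text
t: 8.2
eef_pos: [0.5651, 0.0006, 0.1547]
tool_rot: [-0.0, 0.997, -0.078, 0.0]
contact_force: [-0.1, -0.2, -1.0]
gripper_width: 0.188
t 8.20 pos [0.5651 0.0006 0.1547] yaw -0.1554 F [-0.13 -0.15 -1.01] M [0.001 0.012 0.033] w 0.188
shift(tool) [-0.0003  0.0002  0.0002] turn [-0.0005 -0.0008 -0.0004]
pin tool frame: n 3379 cap z 0.0414 cap centre [-0.0012 -0.0021  0.0424] ext [0.0161 0.0175 0.0062] tip z 0.1214
  z0.045 x mean -0.0013 y min -0.0103 n443
  z0.053 x mean -0.0012 y min -0.0102 n367
  z0.061 x mean -0.0011 y min -0.0102 n317
  z0.069 x mean -0.0013 y min -0.0101 n275
  z0.077 x mean -0.0021 y min -0.0099 n77
```

View pics/s5.png

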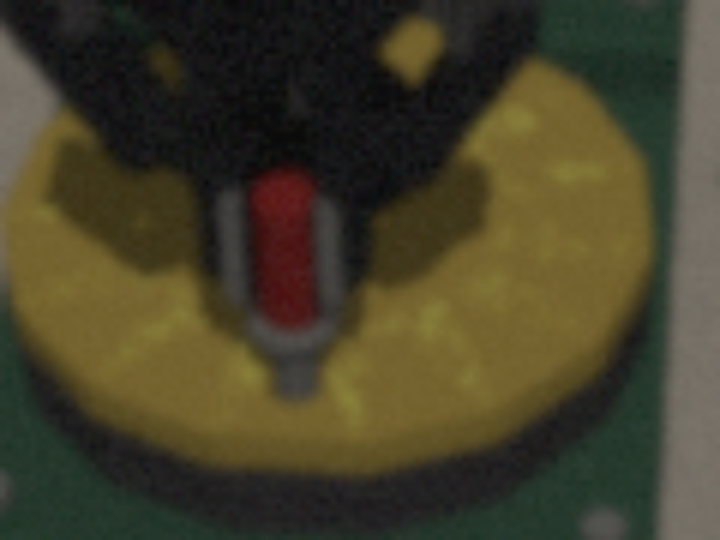

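The pin is in the wheel hole with its tip at about 33 mm, clear of the disc. I start winding, with the tool turning along with the wheel.

```bash
cat >> h.py <<'E'
C=np.array([.5755,.0715]); TH0=-np.pi/2-.155
def wind(dth=.06,rad=.0705):
    o=get_obs(); q=np.array(o["tool_rot"]); Rm=R.from_quat(q[[1,2,3,0]]).as_matrix()
    pin=o["eef_pos"]+Rm@np.array([-.0011,-.0017,.1214])
    d=pin[:2]-C; th=np.arctan2(d[1],d[0]); F=o["contact_force"]
    ur=d/np.hypot(*d); ut=np.array([-ur[1],ur[0]])
    yaw=np.arctan2(Rm[1,0],Rm[0,0])
    print("t %.2f theta %.4f r %.4f tip z %.4f | yaw %.4f (want %.4f) F rad %.2f tan %.2f z %.2f M %s w %.3f"%(o["t"],th-TH0,np.hypot(*d),pin[2],yaw,th-TH0-.155,F[:2]@ur,F[:2]@ut,F[2],o["torque"].round(2),o["gripper_width"]))
    yw=th-TH0-.155
    T=np.column_stack([[np.cos(yw),np.sin(yw),0],[np.sin(yw),-np.cos(yw),0],[0,0,-1]])
    print("level/yaw turn now",R.from_matrix(Rm.T@T).as_rotvec().round(4))
    n=C+rad*np.array([np.cos(th+dth),np.sin(th+dth)])
    print("next pin shift tool",(Rm.T@np.r_[n-pin[:2],0]).round(4))
E
python3 -m creep '[[[0,0,-0.06,0.004,-0.0001,0,0.01],[0,0,-0.06,0.004,-0.0001,0,0.01],[0,0,-0.06,0.004,-0.0001,0,0.01]]]'
python3 -c "
from h import *
wind()"
```

```text
t: 8.55
eef_pos: [0.5732, 0.0003, 0.1539]
tool_rot: [-0.001, 1.0, 0.015, -0.005]
contact_force: [-4.4, -0.3, 1.4]
gripper_width: 0.188
t 8.55 theta 0.0900 r 0.0695 tip z 0.0325 | yaw 0.0303 (want -0.0650) F rad 0.58 tan -4.39 z 1.40 M [ 0.02  1.03 -0.04] w 0.188
level/yaw turn now [-0.0012  0.0091  0.0953]
next pin shift tool [ 0.0041  0.0012 -0.    ]
```

```bash
python3 -m creep '[[[0,0.005,0,0.006,0.001,-0.0005,0.01],[0,0,-0.02,0.006,0,0,0.01],[0,0,-0.04,0.006,0,0,0.01],[0,0,-0.05,0.006,0,0,0.01]]]'
python3 -c "
from h import *
wind()"
```

```text
t: 8.88
eef_pos: [0.5918, 0.0012, 0.1527]
tool_rot: [-0.003, 0.997, 0.072, -0.01]
contact_force: [-5.3, 1.0, 2.5]
gripper_width: 0.183
t 8.88 theta 0.3373 r 0.0694 tip z 0.0314 | yaw 0.1444 (want 0.1823) F rad -1.90 tan -5.03 z 2.51 M [0.18 1.38 0.03] w 0.183
level/yaw turn now [-0.0073  0.0188 -0.038 ]
next pin shift tool [ 0.0043  0.0008 -0.0001]
```

```bash
python3 -m creep '[[[-0.004,0.012,-0.05,0.005,0.0005,-0.002,0.01],[-0.003,0.012,-0.06,0.005,0,-0.001,0.01],[0,0.006,-0.06,0.005,0,-0.0005,0.01]]]'
python3 -c "
from h import *
wind()"
```

```text
t: 9.13
eef_pos: [0.6016, 0.0043, 0.1532]
tool_rot: [-0.002, 0.987, 0.16, -0.002]
contact_force: [-5.7, -0.7, 1.6]
gripper_width: 0.186
t 9.13 theta 0.5071 r 0.0697 tip z 0.0318 | yaw 0.3212 (want 0.3521) F rad -1.30 tan -5.60 z 1.63 M [-0.14  1.4   0.02] w 0.186
level/yaw turn now [-0.0053  0.0024 -0.0309]
next pin shift tool [ 0.0042  0.0006 -0.    ]
```

```bash
python3 -m creep '[[[-0.003,0.003,-0.06,0.005,0.0005,-0.001,0.01],[-0.002,0.003,-0.06,0.005,0,-0.001,0.01],[0,0.003,-0.05,0.003,0,-0.0005,0.01]]]'
python3 -c "
from h import *
wind()"
```

```text
t: 9.38
eef_pos: [0.6087, 0.0075, 0.1531]
tool_rot: [-0.002, 0.969, 0.247, -0.004]
contact_force: [-5.1, -2.5, 1.8]
gripper_width: 0.186
t 9.38 theta 0.6048 r 0.0697 tip z 0.0317 | yaw 0.4982 (want 0.4498) F rad 0.03 tan -5.66 z 1.84 M [-0.49  1.24  0.02] w 0.186
level/yaw turn now [-0.0056  0.0069  0.0483]
next pin shift tool [ 0.0042  0.0008 -0.    ]
```

```bash
python3 -m creep '[[[-0.004,0.006,0,0.005,0.0008,-0.001,0.01],[-0.002,0.002,-0.02,0.004,0,-0.0005,0.01],[0,0.002,-0.04,0.002,0,0,0.01]]]'
python3 -c "
from h import *
wind(.02)"
```

```text
t: 9.63
eef_pos: [0.6136, 0.0104, 0.1526]
tool_rot: [-0.002, 0.961, 0.276, -0.006]
contact_force: [-5.0, -1.9, 5.5]
gripper_width: 0.188
t 9.63 theta 0.6797 r 0.0696 tip z 0.0312 | yaw 0.5590 (want 0.5247) F rad -0.88 tan -5.31 z 5.48 M [-0.54  1.34 -0.02] w 0.188
level/yaw turn now [-0.0059  0.0099  0.0342]
next pin shift tool [ 0.0014  0.001  -0.    ]
```

```bash
python3 -m creep '[[[-0.004,0.006,0.01,0.0025,0.0008,0.001,0.01],[0,0.003,0,0.0025,0,0.001,0.01],[0,0.002,-0.01,0.0025,0,0.001,0.01]]]'
python3 -c "
from h import *
wind(.02)"
```

```text
t: 9.88
eef_pos: [0.615, 0.0101, 0.1523]
tool_rot: [-0.002, 0.962, 0.274, -0.007]
contact_force: [-10.9, -1.5, 15.1]
gripper_width: 0.186
t 9.88 theta 0.6894 r 0.0702 tip z 0.0310 | yaw 0.5562 (want 0.5344) F rad -4.27 tan -10.16 z 15.10 M [-0.46  2.82 -0.01] w 0.186
level/yaw turn now [-0.0086  0.013   0.0217]
next pin shift tool [ 0.0014  0.0003 -0.    ]
```

```bash
python3 -m creep '[[[-0.004,0.008,0,0.004,0,0,0.01],[-0.002,0.004,0,0.004,0,0.0004,0.01],[0,0.002,0,0.004,0,0.0004,0.01]]]'
python3 -c "
from h import *
wind(.02)"
```

```text
t: 10.13
eef_pos: [0.6161, 0.0107, 0.1523]
tool_rot: [-0.003, 0.962, 0.272, -0.012]
contact_force: [-11.7, -2.8, 15.0]
gripper_width: 0.181
t 10.13 theta 0.6930 r 0.0700 tip z 0.0310 | yaw 0.5504 (want 0.5380) F rad -3.59 tan -11.49 z 14.96 M [-0.83  3.18  0.02] w 0.181
level/yaw turn now [-0.0112  0.0213  0.0123]
next pin shift tool [ 0.0014  0.0005 -0.    ]
```

```bash
python3 -m creep '[[[-0.01,0.02,0,0.004,0,-0.0015,0.01],[-0.005,0.012,-0.02,0.004,0,-0.0005,0.01],[0,0.008,-0.02,0.004,0,0,0.01]]]'
python3 -c "
from h import *
wind(.02)"
```

```text
t: 10.38
eef_pos: [0.6178, 0.013, 0.1524]
tool_rot: [-0.002, 0.957, 0.289, -0.001]
contact_force: [-12.1, -4.9, 15.4]
gripper_width: 0.187
t 10.38 theta 0.7638 r 0.0698 tip z 0.0310 | yaw 0.5863 (want 0.6088) F rad -2.87 tan -12.70 z 15.38 M [-1.54  3.34  0.01] w 0.187
level/yaw turn now [-0.0048  0.0015 -0.0225]
next pin shift tool [ 0.0014  0.0006 -0.    ]
```

```bash
python3 -m creep '[[[-0.006,0.008,-0.03,0.004,0.0003,-0.0008,0.01],[-0.003,0.006,-0.02,0.0035,0,-0.0003,0.01]]]'
python3 -c "
from h import *
wind(.02)"
```

```text
t: 10.55
eef_pos: [0.6182, 0.0134, 0.1524]
tool_rot: [-0.001, 0.95, 0.312, -0.001]
contact_force: [-8.8, -3.2, 8.1]
gripper_width: 0.188
t 10.55 theta 0.7711 r 0.0702 tip z 0.0311 | yaw 0.6345 (want 0.6161) F rad -2.46 tan -9.05 z 8.09 M [-0.76  2.49 -0.01] w 0.188
level/yaw turn now [-0.0015  0.0015  0.0185]
next pin shift tool [ 0.0014  0.0003 -0.    ]
```

```bash
python3 -m creep '[[[-0.003,0.006,0,0.005,0.0003,0,0.01],[-0.003,0.006,-0.01,0.004,0,0,0.01]]]'
python3 -c "
from h import *
wind(.02)"
```

```text
t: 10.72
eef_pos: [0.6195, 0.014, 0.1524]
tool_rot: [-0.0, 0.949, 0.315, -0.003]
contact_force: [-11.1, -2.4, 11.9]
gripper_width: 0.187
t 10.72 theta 0.7848 r 0.0705 tip z 0.0310 | yaw 0.6411 (want 0.6298) F rad -4.63 tan -10.40 z 11.88 M [-0.81  3.1   0.03] w 0.187
level/yaw turn now [-0.0019  0.0048  0.0112]
next pin shift tool [ 0.0014  0.     -0.    ]
```

```bash
python3 -m creep '[[[-0.003,0.008,-0.01,0.0055,-0.0003,-0.0003,0.01],[-0.003,0.008,-0.01,0.005,-0.0003,-0.0002,0.01],[-0.002,0.008,-0.02,0.005,-0.0003,0,0.01]]]'
python3 -c "
from h import *
wind(.02)"
```

```text
t: 10.97
eef_pos: [0.6239, 0.0186, 0.152]
tool_rot: [-0.001, 0.943, 0.332, 0.0]
contact_force: [-6.3, -1.5, 3.4]
gripper_width: 0.188
t 10.97 theta 0.8839 r 0.0698 tip z 0.0306 | yaw 0.6759 (want 0.7289) F rad -3.07 tan -5.68 z 3.40 M [-0.53  1.73  0.03] w 0.188
level/yaw turn now [-0.0012 -0.0013 -0.053 ]
next pin shift tool [0.0014 0.0006 0.    ]
```

```bash
python3 -m creep '[[[0,0,-0.03,0.0005,0.0002,0.001,0.01]]]'
python3 -c "
from h import *
wind(.02)"
```

```text
t: 11.05
eef_pos: [0.6234, 0.018, 0.1509]
tool_rot: [-0.001, 0.938, 0.346, -0.001]
contact_force: [-4.7, -2.2, 2.5]
gripper_width: 0.186
t 11.05 theta 0.8686 r 0.0698 tip z 0.0295 | yaw 0.7059 (want 0.7136) F rad -1.41 tan -4.97 z 2.53 M [-0.48  1.29  0.04] w 0.186
level/yaw turn now [-0.0023  0.0013 -0.0077]
next pin shift tool [ 0.0014  0.0007 -0.    ]
```

The tip has dropped below disc level at low force, so it has found the hole. I go down gently.

```bash
python3 -m creep '[[[-0.001,0.001,0,0.0012,0.0004,0.0015,0.01],[0,0.001,0,0.0012,0.0003,0.0015,0.01]]]'
python3 -c "
from h import *
wind(.02)"
```

```text
t: 11.22
eef_pos: [0.6234, 0.0174, 0.1478]
tool_rot: [-0.001, 0.938, 0.345, -0.003]
contact_force: [-5.4, 0.7, 5.6]
gripper_width: 0.19
t 11.22 theta 0.8555 r 0.0700 tip z 0.0264 | yaw 0.7053 (want 0.7005) F rad -4.04 tan -3.71 z 5.63 M [ 0.15  1.15 -0.03] w 0.190
level/yaw turn now [-0.0044  0.0049  0.0048]
next pin shift tool [ 0.0014  0.0005 -0.    ]
```

```bash
python3 -m creep '[[[-0.004,0.005,0,0.002,-0.0002,0.002,0.01],[-0.001,0.002,0,0.0015,-0.0002,0.002,0.01]]]'
python3 -c "
from h import *
wind(.02)"
```

```text
t: 11.38
eef_pos: [0.6233, 0.018, 0.1434]
tool_rot: [-0.0, 0.939, 0.344, -0.002]
contact_force: [-6.2, -2.5, 3.6]
gripper_width: 0.187
t 11.38 theta 0.8625 r 0.0697 tip z 0.0221 | yaw 0.7031 (want 0.7075) F rad -2.13 tan -6.28 z 3.57 M [-0.56  1.38  0.04] w 0.187
level/yaw turn now [-0.0025  0.0039 -0.0044]
next pin shift tool [ 0.0014  0.0008 -0.    ]
```

```bash
python3 -m creep '[[[-0.002,0.004,0,0.0015,0,0.0025,0.01],[-0.001,0.002,0,0.0015,0,0.0025,0.01]]]'
python3 -c "
from h import *
wind(.02)"
python3 -m creep '[[[-0.002,0.004,0,0.0013,0,0.002,0.01],[-0.001,0.002,0,0.0013,0,0.0015,0.01]]]'
python3 -c "
from h import *
wind(.02)"
```

```text
t: 11.55
eef_pos: [0.6231, 0.0178, 0.1379]
tool_rot: [-0.0, 0.939, 0.343, -0.002]
contact_force: [-6.4, -0.8, 4.2]
gripper_width: 0.186
t 11.55 theta 0.8580 r 0.0698 tip z 0.0165 | yaw 0.7008 (want 0.7030) F rad -3.49 tan -5.38 z 4.18 M [-0.26  1.3  -0.05] w 0.186
level/yaw turn now [-0.002   0.0042 -0.0022]
next pin shift tool [ 0.0014  0.0007 -0.    ]
t: 11.72
eef_pos: [0.623, 0.0178, 0.1339]
tool_rot: [-0.0, 0.94, 0.342, -0.002]
contact_force: [-4.6, 0.3, 4.7]
gripper_width: 0.186
t 11.72 theta 0.8580 r 0.0697 tip z 0.0125 | yaw 0.6988 (want 0.7030) F rad -3.22 tan -3.33 z 4.67 M [-0.26  1.25 -0.01] w 0.186
level/yaw turn now [-0.0014  0.0034 -0.0042]
next pin shift tool [ 0.0014  0.0007 -0.    ]
```

```bash
python3 -m creep '[[[-0.001,0.003,0,0.001,0,0.0015,0.01],[-0.001,0.002,0,0.0008,0,0.0012,0.01]]]'
python3 -c "
from h import *
wind(.02)"
python3 -m creep '[[[0,0.002,0,0.0008,0,0.0012,0.01]]]'
python3 - <<'E'
from h import *
wind(.02); pin(read_camera("wrist"))
c=read_camera("side"); cv2.imwrite("pics/s6.png",cv2.resize(c["color"][150:260,230:370,::-1],None,fx=5,fy=5)[:600])
E
```

```text
t: 11.88
eef_pos: [0.6231, 0.0179, 0.1325]
tool_rot: [-0.001, 0.94, 0.342, -0.001]
contact_force: [-9.7, 0.8, 21.7]
gripper_width: 0.19
t 11.88 theta 0.8641 r 0.0698 tip z 0.0111 | yaw 0.6971 (want 0.7091) F rad -6.93 tan -6.87 z 21.70 M [0.15 2.25 0.07] w 0.190
level/yaw turn now [-0.0017  0.0015 -0.012 ]
next pin shift tool [ 0.0014  0.0007 -0.    ]
t: 11.97
eef_pos: [0.6232, 0.018, 0.1326]
tool_rot: [-0.001, 0.94, 0.341, -0.001]
contact_force: [-8.1, -1.1, 13.6]
gripper_width: 0.188
t 11.97 theta 0.8670 r 0.0697 tip z 0.0112 | yaw 0.6965 (want 0.7120) F rad -4.47 tan -6.84 z 13.60 M [-0.18  1.98  0.06] w 0.188
level/yaw turn now [-0.0028  0.0007 -0.0155]
next pin shift tool [ 0.0014  0.0008 -0.    ]
pin tool frame: n 3397 cap z 0.0412 cap centre [-0.0013 -0.0032  0.0422] ext [0.0161 0.0178 0.0043] tip z 0.1212
  z0.045 x mean -0.0013 y min -0.0115 n458
  z0.053 x mean -0.0014 y min -0.0113 n371
  z0.061 x mean -0.0015 y min -0.0115 n318
  z0.069 x mean -0.0014 y min -0.0113 n270
  z0.077 x mean -0.0022 y min -0.0113 n79
```

View pics/s6.png

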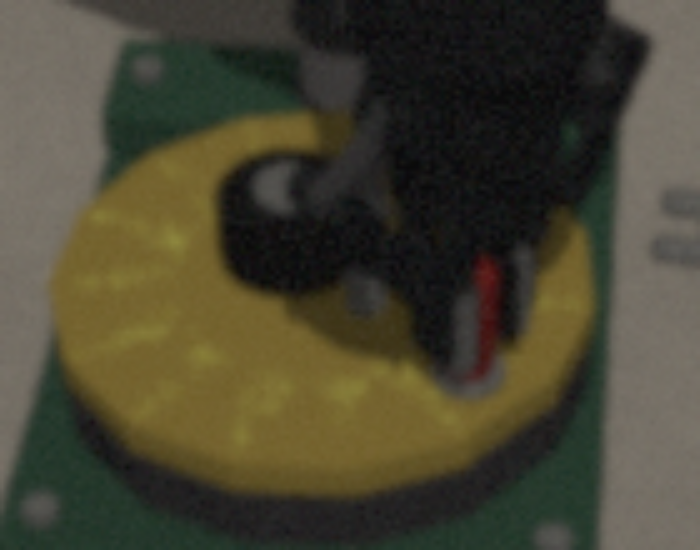

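The flange sits on the wheel at (470,375) in the zoom and the vertical force rose stiffly, so the pin is home. I ease the spring load onto the disc hole before opening.

```bash
python3 -m creep '[[[0,0,0,-0.001,0,0,0.01],[0,0,0,-0.001,0,0,0.01],[0,0,0,-0.0005,0,0,0.01]]]'
python3 -c "
from h import *
wind(.02)"
```

```text
t: 12.32
eef_pos: [0.6221, 0.0171, 0.1328]
tool_rot: [-0.001, 0.94, 0.341, 0.0]
contact_force: [-1.2, 0.5, -0.9]
gripper_width: 0.189
t 12.32 theta 0.8510 r 0.0696 tip z 0.0114 | yaw 0.6958 (want 0.6960) F rad -1.19 tan -0.59 z -0.85 M [ 0.27  0.09 -0.01] w 0.189
level/yaw turn now [-0.0024 -0.0019 -0.0002]
next pin shift tool [0.0014 0.0009 0.    ]
```

```bash
python3 -m creep '[[[0,0,0,0,0,0,0.022],[0,0,0,0,0,0,0.026],[0,0,0,0,0,0,0.035],[0,0,0,0,0,0,0.045],[0,0,0,0,0,0,0.05],[0,0,0,0,0,0,0.05]]]'
python3 - <<'E'
from h import *
wind(.02); pin(read_camera("wrist"),200,440)
E
```

```text
t: 12.82
eef_pos: [0.6242, 0.0159, 0.1337]
tool_rot: [-0.0, 0.94, 0.341, 0.002]
contact_force: [0.5, -0.4, -0.4]
gripper_width: 0.586
t 12.82 theta 0.8674 r 0.0724 tip z 0.0123 | yaw 0.6949 (want 0.7124) F rad 0.61 tan 0.13 z -0.37 M [ 0.04  0.02 -0.02] w 0.586
level/yaw turn now [ 0.0016 -0.0042 -0.0175]
next pin shift tool [ 0.0014 -0.0019  0.    ]
pin tool frame: n 3334 cap z 0.0421 cap centre [-0.0038 -0.0058  0.0431] ext [0.0167 0.0176 0.0041] tip z 0.1221
  z0.046 x mean -0.0033 y min -0.0140 n428
  z0.054 x mean -0.0032 y min -0.0141 n353
  z0.062 x mean -0.0030 y min -0.0142 n306
  z0.070 x mean -0.0028 y min -0.0142 n258
  z0.078 x mean -0.0034 y min -0.0139 n64
```

Open and the pin stands. I retreat straight up.

```bash
python3 -m creep '[[[0,0,0,0,0.001,-0.01,0.05],[0,0,0,0,0,-0.03,0.05],[0,0,0,0,0,-0.035,0.05],[0,0,0,0,0,-0.035,0.05],[0,0,0,-0.02,0.02,-0.025,0.05],[0,0,0,-0.02,0.03,-0.01,0.05],[0,0,0,-0.02,0.035,0,0.05],[0,0,0,-0.02,0.035,0,0.05],[0,0,0,-0.02,0.035,0,0.05],[0,0,0,-0.02,0.035,0,0.05],[0,0,0,-0.02,0.035,0,0.05],[0,0,0,0,0,0,0.05],[0,0,0,0,0,0,0.05]]]'
python3 - <<'E'
from h import *
for n in("top","side"):
    c=read_camera(n); W=cloud(c); hsv=cv2.cvtColor(c["color"],cv2.COLOR_RGB2HSV)
    save(c,n+"9.png")
    red=((hsv[...,0]<6)|(hsv[...,0]>174))&(hsv[...,1]>180)&(W[...,2]>.045)&(W[...,2]<.2)&(W[...,0]>.4)&(W[...,0]<.75)&(W[...,1]>-.1)
    p=W[red]
    if len(p):
        zt=np.percentile(p[:,2],95); t=p[:,2]>zt-.004; lo=p[:,2]<.062
        print(n,len(p),"top z",zt,p[t].mean(0).round(4),p[lo].mean(0).round(4))
        pc=p[t].mean(0); print("theta",np.arctan2(pc[1]-C[1],pc[0]-C[0])-TH0)
E
```

```text
t: 13.95
eef_pos: [0.6637, -0.2565, 0.297]
tool_rot: [0.003, 0.939, 0.345, 0.005]
contact_force: [0.5, 2.7, 0.6]
gripper_width: 0.586
top 69 top z 0.09202958519358868 [0.6176 0.0165 0.09  ] [nan nan nan]
theta 0.8085917498371791
side 89 top z 0.09144963140974445 [0.622  0.0135 0.0904] [0.6196 0.0101 0.059 ]
theta 0.8312378214757511<stdin>:9: RuntimeWarning: Mean of empty slice.
  ret = um.true_divide(
```

View pics/top9.png

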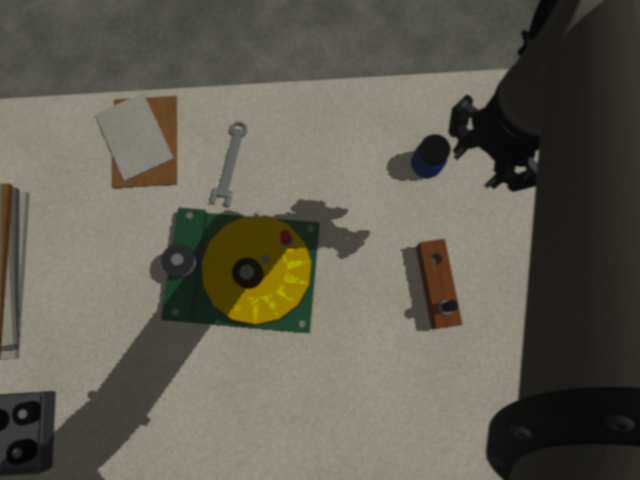

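View pics/side9.png

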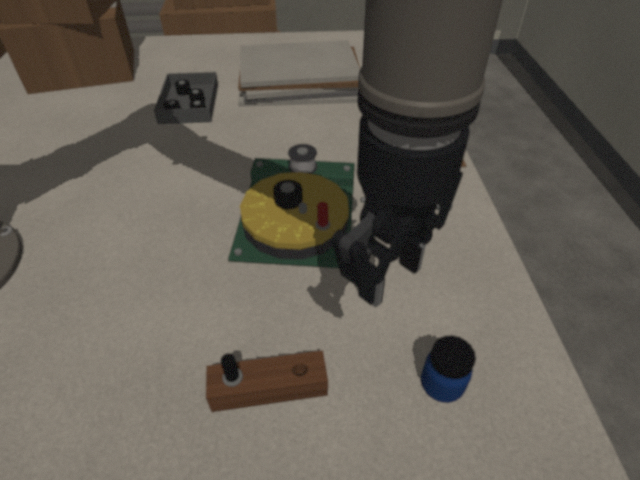

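The red pin stands upright in the wound wheel, at (285,238) in the top view and (322,214) in the side view. Its cap is at 90–91 mm, so the tip is at about 10–11 mm. The black pin, jar and wrench are where they started.

```bash
python3 -c "
from station import hand_in
print(hand_in())"
```

```text
the job is handed in; nothing more can be done
None
```

The pin is fully home and holding the wheel wound, and I've handed the job in; hand-in gives no verdict. I put the red pin into the wheel's hole and wound the wheel anticlockwise. The pin found the hidden hole at about 0.86 rad, and I pushed it home, eased the spring load onto it, let go and backed the arm away. The whole job took about 14 s of the 64 s allowed.

**Final checks:**
- **Depth:** the pin's cap measured 90–92 mm high in both cameras. That puts the tip at about 10–12 mm, under the 14 mm limit.
- **Pin and wheel:** the pin stands upright, by eye, and the wheel stayed wound with the arm clear.
- **Forces:** the highest vertical force I read was about 22 N, when the flange seated. Readings came only at the end of each move, so brief peaks in between were not seen.
- **Other objects:** the black-headed pin, ink jar and wrench look unmoved in the pictures.

**Disagreement:** the final wheel angle came out as 0.81 rad from the top camera, 0.83 from the side camera and 0.85 from the arm. All are well inside the 0.65–1.25 band; the spread is probably camera calibration error and slack in the holes.

While searching for the hole, friction on the disc briefly stuck the pin at about 15 N. I eased the downward pressure and carried on.

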